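# Lock the mill's catch box and hold its pulse dial on the third step

## Robot

A 6-joint arm with a two-finger parallel gripper is mounted at the origin on the work surface. World frame = base frame: x ahead of the robot, y to its left, z up, the work surface at z = 0. Lengths are in m, angles in rad, forces in N, time in s.
With the tool pointing down it reaches from about 0.3 to 0.775 m from the base axis. Payload 14.6 kg.
Tool frame: the origin (TCP) lies between the finger pads; the fingertips stand ctrl.tip_extent ahead of it and the grasp point (between the pads) lies 3 mm ahead of it (ctrl.tip_extent is the distance from the TCP to the fingertips, in m); z points along the fingers, y is the line along which they close (so a half turn about z gives the same grasp; the last joint's range is limited). The gripper opens to 94 mm and grips with 3 to 60 N. Pads are 16 mm wide; open, the fingers measure 119 mm over their backs; the gripper's body (75 mm by 177 mm) begins 78 mm behind the grasp point.
Start: joints at [1.122, 0.3, 1.521, -0, 1.321, -0.067], TCP at [0.205, 0.51, 0.198] pointing down, gripper open.
Joint ranges: [-3.03, 3.03], [-0.79, 2.21], [0.23, 2.52], [-1.04, 4.18], [0, 3.07], [-2.55, 2.55]. Speed limits (rad/s): [2.22, 2.22, 2.57, 3.14, 3.14, 3.14].

## Interface

Orientations are given as [roll, pitch, yaw] about the fixed x, y, z axes, in that order (R = Rz(yaw) Ry(pitch) Rx(roll)).
In Python, from station import ctrl gives the robot as it stands.
- The arm moves only by the shell command python3 shift.py [OPENING] [FORCE], which reads ROWS from standard input. ROWS is one flat JSON list of numbers that holds 1 to 10 rows one after another, with no inner brackets; each row has 6 numbers: dx, dy, dz in units of 20 mm, then a rotation vector rx, ry, rz in rad; each row shifts and turns the commanded pose from where the row before left it, along the tool's axes as they then stand; what a row does not reach is not made up. A row lasts 1/10 s, in which the tool goes at most 0.05 m and 0.15 rad, less where a joint would pass 70% of its speed; a pose out of reach is approached as far as the arm can. OPENING is the finger opening in m, set as the command begins (- or left out keeps the last). The fingers move at their own pace and stop on an object; FORCE is the grip in N (left out, the last holds). Time passes only in rows, so rows that do not move let the fingers close. It prints the time, the measured TCP pose, the force, the opening and the grip force at its end. Input that does not fit is refused with a message, and nothing moves.
- ctrl.get_obs(): the state, without advancing time (a new reading comes with each control period).
- ctrl.camera(name): name is "side" or "top" or "wrist"; returns a dict with "pixels" (400x640x3 uint8, blue, green, red), "fx", "fy", "cx", "cy" (pixels), "extrinsics" (4x4, takes a point from camera to world coordinates). Camera axes: x right, y up, looking along -z (the intrinsics and any distortion apply to the point x, -y, -z); pixel columns grow to the right and rows downward; lengths in m; the calibration is good to about 2 mm. A picture is of the moment at which its call begins. There is no depth.
- ctrl.hand_in(): hands the job in; it is judged then, once.
The state is a dict: "time_s": time; "qpos": joint angles; "joint_vel": joint speeds; "tau": joint torques, N m; "ee_pos": TCP position; "eef_rot": TCP orientation; "force": force on the tool from outside, world axes, zero at the start; "moment": the same for the moment, N m; "grip_width": finger opening in m; "grip_force": force on a finger pad.
Only numpy, scipy, OpenCV 4.12 (cv2) and the standard library are available. Lean on these libraries where they do the work, as an engineer would, in place of code of your own. Each camera call takes 0.05 s, during which the arm holds its last target. There are 200 camera calls.

## Task

On the small kitchen mill, push the carriage with the catch box fully home into its bay, and turn the clamp knob on the carriage clockwise (seen from above) all the way to lock it there. Then turn the sprung pulse dial on top of the housing clockwise past its first two clicks to the third, and finish with the fingers still holding the dial there against its spring: do not let go. Leave the mug, the jar and the spoon where they are.

Things in the scene. Friction and masses are not known exactly. Their poses are not given: they have to be found in the camera images.
- mill: Kitchen mill, fixed. Origin: centre of the underside of its grey base plate (170 along mill x, 410 along y, 12 mm thick); z up; yaw varies by 0.45 rad. Steel housing on the +y end: x -85..85, y 30..205, top at z 130 mm; on it a black hopper cap (64 mm wide, top z 160, at x 46, y 165). The bay for the catch box opens in the housing's -y face
- carriage (a joint): Carriage on the base plate, sliding along mill y: aluminium slab (80 mm wide, top z 28), clear catch box behind a black front plate (top z 72) at its +y end, clamp knob near its -y end. In m: 0 = fully home (box in the bay, at the stop), grows towards mill -y to 0.075. Starts 0.035 to 0.07 out. 2 N friction, no spring, stays where left
- clamp (a joint): Angle of the clamp knob, rad, about its vertical axis: 0 = free, grip bar along mill y; grows clockwise from above to 1.5 at its stop = locked, bar across the carriage. Starts at 0 to 0.2; friction 0.03 N m. Under the bar a steel tongue, 52 mm long, turns with it from mill +y to +x. The knob may serve as handle to push the carriage
- clamp_grip (a point): Point on the clamp knob's axis, mid-height of its grey grip bar (14 thick, 46 long, 28 mm high; top 12 mm above, disc 16 mm below), 56 mm above the worktop. Moves with the carriage; home it is at mill x 0, y -85, 115 mm from the housing. Axes: the mill's, turned clockwise by the knob's angle (bar along its y)
- keeper_top (a point): Top of the steel keeper post (16 by 18 mm) on the base plate beside the carriage, 40 mm above the worktop, at mill x 53, y -98 mm. The locked tongue lies on its housing side and bars the carriage; with the carriage more than about 3 mm from home the tongue strikes the post and the knob cannot lock
- dial (a joint): Angle of the pulse dial, rad, about its vertical axis: 0 = rest, bar along mill y; grows clockwise from above. A spring returns it to 0 from anywhere (0.05 N m at rest, 0.11 at the third step); clicks do not keep it. Clicks are passed at about 0.2, 0.6, 1.0 (some 0.04 N m more each); the steps 1, 2, 3 lie after them at 0.4, 0.8, 1.2 (raised dots); stop at 1.3
- dial_grip (a point): Point on the pulse dial's axis, mid-height of its grey grip bar (14 thick, 50 long, 26 mm high; top 11 mm above, disc 15 mm below), 161 mm above the worktop, at mill x -25, y 95 mm. Axes: the mill's, turned clockwise by the dial's angle (bar along its y, white mark at the +y end). A firm grip (about 40 N) keeps it from slipping
- mug: White mug, 80 mm wide, 92 mm high, stands behind the mill (mill +x side); origin: centre of its underside. To be left alone
- jar: Amber glass jar, 72 mm wide, 110 mm high, stands behind the mill (mill +x side); origin: centre of its underside. To be left alone
- spoon: Spoon lying on the worktop in front of the mill (mill -x side), roughly along mill y. To be left alone

How it is judged:
By the outcome, as a careful person would: the job done as asked, in the order asked, and still so for the second after the job is handed in, while the arm keeps its last pose, push and grip.
It also fails if it takes over 58 s, if anything falls off the work surface, if the arm or the gripper's body presses on something with over 40 N, if the wrist force passes 120 N, or if a joint passes its speed limit or range.

## Working session

There is one attempt and no reset: what is moved stays moved. The work goes in short steps, Python scripts to look and compute and a shell command to move; the robot and the scene stay as the last step left them, time stands still between calls to the robot, and variables do not carry over. Pictures are saved under pics/ and viewed, at most 10 in all, crops included, and the job is handed in when it is done.

```bash
ls; mkdir -p pics
cat > h.py <<'E'
import numpy as np,cv2
from station import ctrl
from scipy.spatial.transform import Rotation as R
def cam(n,f=None):
    c=ctrl.camera(n); 
    if f: cv2.imwrite('pics/'+f,c['pixels'])
    return c
def ray(c,u,v):
    d=np.array([(u-c['cx'])/c['fx'],-(v-c['cy'])/c['fy'],-1.]);E=np.array(c['extrinsics'])
    return E[:3,3],E[:3,:3]@d
def onz(c,u,v,z):
    o,d=ray(c,u,v); return o+d*(z-o[2])/d[2]
def proj(c,p):
    E=np.array(c['extrinsics']);q=E[:3,:3].T@(np.array(p)-E[:3,3])
    return c['cx']+c['fx']*q[0]/-q[2], c['cy']-c['fy']*q[1]/-q[2]
E
python3 - <<'E'
from h import *
print(ctrl.get_obs(),ctrl.tip_extent)
for n in('top','side','wrist'):
    c=cam(n,n+'0.png');print(n,{k:v for k,v in c.items() if k!='pixels'})
E
```

```text
pics
shift.py
station.py
{'time_s': 0.0, 'qpos': array([ 1.12239547e+00,  3.00487023e-01,  1.52155916e+00,  2.92198829e-05,
        1.32068765e+00, -6.66288629e-02]), 'joint_vel': array([-0.00155227,  0.00201158, -0.00047131, -0.00041915,  0.0012124 ,
       -0.00083049]), 'tau': array([ 5.00183305e-04, -5.31796432e+01, -3.52741635e+01,  7.08833733e-02,
        2.42892362e-02, -1.09534203e-04]), 'ee_pos': array([0.20480881, 0.51016567, 0.19768687]), 'eef_rot': array([-3.14045589e+00, -1.04219073e-04,  2.75981336e+00]), 'force': array([ 0.29704711, -0.74787763,  0.34500207]), 'moment': array([-0.00174306, -0.01081407, -0.00063804]), 'grip_force': 0.0, 'grip_width': 0.09401148776133576} 0.022
top {'fx': 389.429675431255, 'fy': 389.429675431255, 'cx': 315.4189752504304, 'cy': 204.269984070097, 'extrinsics': array([[-0.21126391,  0.95262707, -0.21879038,  0.47189366],
       [-0.97742695, -0.20636786,  0.04526447,  0.0406642 ],
       [-0.00203115,  0.22341436,  0.97472145,  0.75619713],
       [ 0.        ,  0.        ,  0.        ,  1.        ]])}
side {'fx': 368.10272008038316, 'fy': 368.10272008038316, 'cx': 323.307751982889, 'cy': 196.62744105478512, 'extrinsics': array([[ 0.87080102,  0.33749368, -0.35749629,  0.38079185],
       [-0.49129347,  0.62448773, -0.60716209, -0.38892037],
       [ 0.01833868,  0.70435296,  0.70961299,  0.59551087],
       [ 0.        ,  0.        ,  0.        ,  1.        ]])}
wrist {'fx': 321.2326953115607, 'fy': 321.2326953115607, 'cx': 323.8707560732486, 'cy': 198.70874387791045, 'extrinsics': array([[ 0.37361214, -0.90277351, -0.21310552,  0.1444226 ],
       [ 0.92758426,  0.36332316,  0.0870846 ,  0.53545696],
       [-0.0011915 , -0.23020919,  0.97314044,  0.38379987],
       [ 0.        ,  0.        ,  0.        ,  1.        ]])}
```

View pics/top0.png

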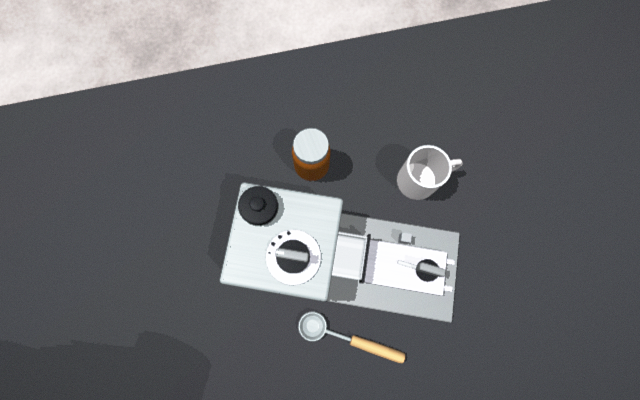

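View pics/side0.png

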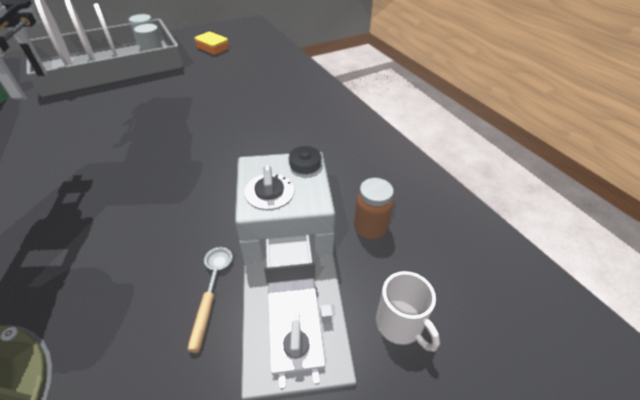

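The top view shows the housing's top corners near (241,184), (342,198), (326,300) and (221,283). The dial is at (293,256), the knob at (428,270), the keeper at (406,238), and the plate's -y corners at (459,233) and (451,321). The side view agrees with this. I'll zoom in for accuracy.

Run:
```python
import cv2
a=cv2.imread('pics/top0.png');cv2.imwrite('pics/topz.png',cv2.resize(a[175:330,215:470],None,fx=3.1,fy=3.1,interpolation=cv2.INTER_CUBIC))
a=cv2.imread('pics/side0.png');cv2.imwrite('pics/sidez.png',cv2.resize(a[140:400,225:360],None,fx=2.3,fy=2.3,interpolation=cv2.INTER_CUBIC))
```

```text
(no output)
```

View pics/topz.png

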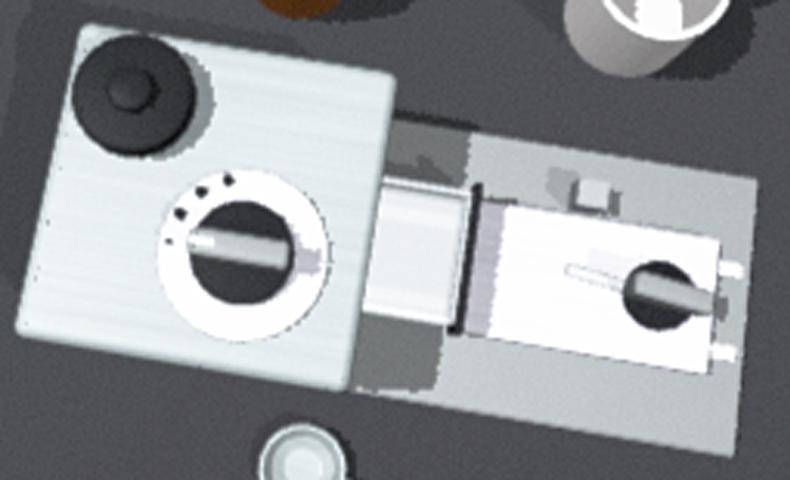

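View pics/sidez.png

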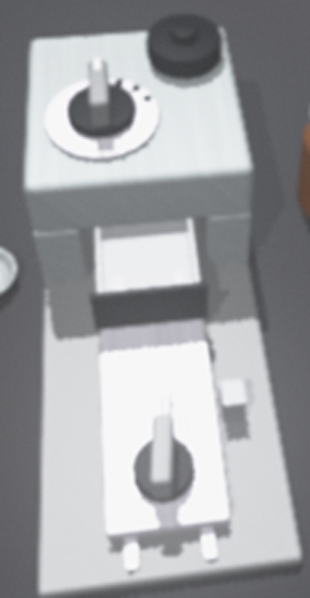

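The top crop gives the housing corners, keeper, plate corners, dial disc and knob disc. The side crop shows the same points, with the keeper on the right and the carriage out. I'll cast these onto their heights and fit a rigid pose.

```bash
cat > fit.py <<'E'
from h import *
def kab(M,W):
    m0,w0=M.mean(0),W.mean(0);a=M-m0;b=W-w0
    y=np.arctan2((a[:,0]*b[:,1]-a[:,1]*b[:,0]).sum(),(a*b).sum());r=R.from_euler('z',y).as_matrix()[:2,:2]
    return y,w0-r@m0,r
if __name__=='__main__':
  T=[(80,24,85,205,130),(396,74,85,30,130),(348,391,-85,30,130),(15,332,-85,205,130),(757,180,85,-205,12),(733,457,-85,-205,12),(595,194,53,-98,40),(241,252,-25,95,146)]
  S=[(30,40,-85,205,130),(248,165,85,30,130),(27,190,-85,30,130),(40,592,-85,-205,12),(301,563,85,-205,12),(233,392,53,-98,40),(102,106,-25,95,146)]
  allM=[];allW=[]
  for n,P,(ox,oy,s) in(('top',T,(215,175,3.1)),('side',S,(225,140,2.3))):
    c=cam(n);W=np.array([onz(c,ox+(u+.5)/s-.5,oy+(v+.5)/s-.5,z/1e3)[:2] for u,v,x,y,z in P]);M=np.array([p[2:4] for p in P])/1e3
    y,t,r=kab(M,W);print(n,y,t,'\n',((W-t-M@r.T)*1e3).round(1).tolist());allM.append(M);allW.append(W)
    k=(659,296) if n=='top' else (164,470)
    w=onz(c,ox+k[0]/s,oy+k[1]/s,.040)[:2];print('knob mill',r.T@(w-t),'world',w)
  y,t,r=kab(np.vstack(allM),np.vstack(allW));print('both',y,t)
  for p in((-.025,.095),(0,-.085)):print(p,t+r@np.array(p))
E
python3 fit.py
```

```text
top -0.38024120849002024 [ 0.52338906 -0.03241223] 
 [[-2.8, -0.3], [-0.9, 2.0], [2.0, -0.3], [1.3, -3.4], [-0.8, 2.2], [1.5, 1.1], [-0.5, -1.1], [0.2, -0.2]]
knob mill [-0.00106647 -0.14375394] world [ 0.46904528 -0.16550275]
side -0.37980323601712146 [ 0.52378737 -0.03190649] 
 [[-0.5, -3.9], [-2.2, 6.2], [3.2, -1.9], [2.2, 1.5], [-2.9, -1.0], [-0.1, -0.0], [0.4, -0.9]]
knob mill [ 0.00031193 -0.14794998] world [ 0.46922644 -0.16942884]
both -0.38006688033858566 [ 0.52357748 -0.03217866]
(-0.025, 0.095) [0.53560483 0.06531669]
(0, -0.085) [ 0.49204396 -0.11111305]
```
Excellent. yaw -0.380, t=(.5236,-.0322). Mill y direction: (−sin(-.38), cos) = (0.371,0.929). mill x: (0.929,-0.371).
Knob y -0.145 → carriage out ~0.060. Knob angle: bar direction in top: slightly... bar points crop (640,285)-(715,305): direction compare to mill y in the image: mill +y at image: edge from (757,180)... carriage edges: (510,205)-(720,240): slope 35/210=.167; bar 20/75=.267→ maybe -0.1 rad difference; image rotation. Let me say angle ~0.1. Perspective of bar though (top vs. bottom). Fingers closing will align anyhow or rotate the knob a bit clockwise (ok). Measure? Tongue: (567,268)-(625,285): slope .29. so tongue .283 - slab .166 = 0.117 rad. Tongue turns +y to +x: +x is up in image, so tongue end (left) should be higher: yes. Angle ≈0.12. 

Units first: shifts go in units of 20 mm. So -0.0265 m is -1.325, -0.025 m is -1.25.

```bash
echo '[0, 0, -1.5, 0, 0, 0, 0, 0, -1.5, 0, 0, 0, -1.25, -1.325, 0, 0, 0, 0, -1.25, -1.325, 0, 0, 0, 0, -1.25, -1.325, 0, 0, 0, 0, -1.25, -1.325, 0, 0, 0, 0, -1.25, -1.325, 0, 0, 0, 0, -1.25, -1.325, 0, 0, 0, 0, -1.25, -1.325, 0, 0, 0, 0, -1.25, -1.325, 0, 0, 0, 0]' | python3 shift.py 0.07
echo '[-1.25, -1.325, 0, 0, 0, 0, -1.25, -1.325, 0, 0, 0, 0, -1.25, -1.325, 0, 0, 0, 0, -1.25, -1.325, 0, 0, 0, 0, -1.25, -1.325, 0, 0, 0, 0, -1.25, -1.325, 0, 0, 0, 0, -1.25, -1.325, 0, 0, 0, 0, -1.25, -1.325, 0, 0, 0, 0, -1.25, -1.325, 0, 0, 0, 0, -1.25, -1.325, 0, 0, 0, 0]' | python3 shift.py
echo '[-1.25, -1.325, 0, 0, 0, 0, -1.25, -1.325, 0, 0, 0, 0, 0, 0, 0, 0, 0, 0.14, 0, 0, 0, 0, 0, 0.14, 0, 0, 0, 0, 0, 0.14, 0, 0, 0, 0, 0, 0.14, 0, 0, 0, 0, 0, 0.14, 0, 0, 0, 0, 0, 0.14, 0, 0, 0, 0, 0, 0.14, 0, 0, 0, 0, 0, 0.14]' | python3 shift.py
echo '[0, 0, 0, 0, 0, 0.14, 0, 0, 0, 0, 0, 0.14, 0, 0, 0, 0, 0, 0.14, 0, 0, 0, 0, 0, 0.14, 0, 0, 0, 0, 0, 0, 0, 0, 0, 0, 0, 0]' | python3 shift.py
```

Run:
```python
from h import *
o=ctrl.get_obs();print(o['qpos'],o['ee_pos'],o['eef_rot'])
c=cam('wrist','w1.png')
for p in((.4695,-.1676,.04),(.4695,-.1676,.068)):print(proj(c,p))
```

```text
time_s: 1.25
ee_pos: [0.3117, 0.2377, 0.2583]
eef_rot: [3.141, 0.0, 2.76]
force: [0.1, 0.5, -0.1]
grip_width: 0.0699
grip_force: 0.0
time_s: 2.25
ee_pos: [0.4451, -0.1015, 0.2583]
eef_rot: [3.142, 0.0, 2.76]
force: [0.4, 0.2, 0.4]
grip_width: 0.0698
grip_force: 0.0
time_s: 3.25
ee_pos: [0.4714, -0.1677, 0.2582]
eef_rot: [-3.141, -0.0, 1.634]
force: [0.1, -0.4, -0.9]
grip_width: 0.07
grip_force: 0.0
time_s: 3.85
ee_pos: [0.4714, -0.1677, 0.2582]
eef_rot: [-3.141, 0.0, 1.084]
force: [-1.0, 0.5, -0.1]
grip_width: 0.0697
grip_force: 0.0
[-4.15033932e-01  1.46905857e-01  1.56818288e+00 -1.69291188e-05
  1.42663998e+00  7.17202902e-02] [ 0.47141436 -0.16772853  0.25817384] [-3.14145814e+00  2.64604706e-05  1.08404454e+00]
(np.float64(321.9895235403185), np.float64(177.44954184550386))
(np.float64(321.83963822149326), np.float64(181.37617134614578))
```

View pics/w1.png

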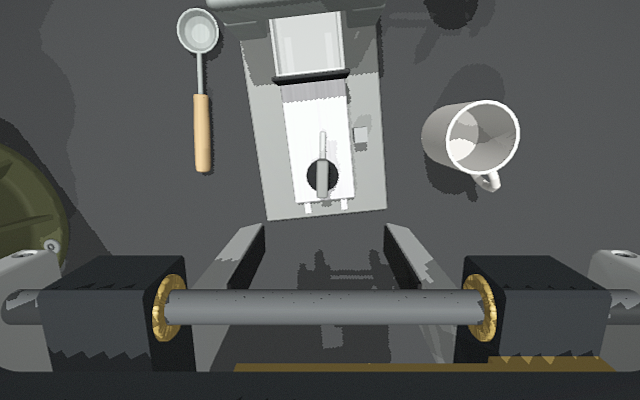

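The wrist view shows the knob disc at about (322,177), where I predicted it, with the bar parallel to the pads. Next I descend and grip.

Scaled: -0.002 m is -0.1, 0.03 m is 1.5.

```bash
echo '[-0.05, -0.1, 1.5, 0, 0, 0, 0, 0, 1.5, 0, 0, 0, 0, 0, 1.5, 0, 0, 0, 0, 0, 1.5, 0, 0, 0, 0, 0, 1.5, 0, 0, 0, 0, 0, 1, 0, 0, 0, 0, 0, 0.65, 0, 0, 0, 0, 0, 0.5, 0, 0, 0, 0, 0, 0, 0, 0, 0]' | python3 shift.py 0.07
echo '[0, 0, 0, 0, 0, 0, 0, 0, 0, 0, 0, 0, 0, 0, 0, 0, 0, 0, 0, 0, 0, 0, 0, 0, 0, 0, 0, 0, 0, 0, 0, 0, 0, 0, 0, 0, 0, 0, 0, 0, 0, 0]' | python3 shift.py 0 30
python3 - <<'E'
from h import *
o=ctrl.get_obs();print(o['moment'],o['ee_pos'],o['eef_rot'])
y=o['eef_rot'][2]+.380;d=.075
print('mill +y in tool xy', np.array([np.cos(np.pi/2-y),0]), 'tool x, y comps:',np.cos(np.pi/2-y),-np.sin(np.pi/2-y))
E
```

```text
time_s: 4.8
ee_pos: [0.469, -0.1676, 0.0646]
eef_rot: [-3.14, 0.0, 1.081]
force: [0.3, -1.1, -0.3]
grip_width: 0.0699
grip_force: 0.0
time_s: 5.5
ee_pos: [0.4692, -0.1677, 0.0653]
eef_rot: [3.141, 0.0, 1.08]
force: [-0.2, 0.1, -1.2]
grip_width: 0.0176
grip_force: 0.0
[-0.05108046  0.07278718  0.04972769] [ 0.46924143 -0.16770875  0.0652948 ] [3.14149334e+00 1.77835591e-05 1.07979347e+00]
mill +y in tool xy [0.99384551 0.        ] tool x, y comps: 0.9938455065924973 -0.11077503791875902
```

```bash
echo '[0, 0, 0, 0, 0, 0, 0, 0, 0, 0, 0, 0, 0, 0, 0, 0, 0, 0, 0.2, -0.022, 0, 0, 0, 0, 0.4, -0.045, 0, 0, 0, 0, 0.4, -0.045, 0, 0, 0, 0, 0.4, -0.045, 0, 0, 0, 0, 0.4, -0.045, 0, 0, 0, 0, 0.4, -0.045, 0, 0, 0, 0]' | python3 shift.py 0 30
echo '[0.2, -0.022, 0, 0, 0, 0, 0.2, -0.022, 0, 0, 0, 0, 0.1, -0.01, 0, 0, 0, 0, 0.1, -0.01, 0, 0, 0, 0, 0, 0, 0, 0, 0, 0]' | python3 shift.py
python3 - <<'E'
from h import *
o=ctrl.get_obs();r=R.from_euler('z',-.38).as_matrix();print(r.T@(o['ee_pos']-[.5236,-.0322,0]),r.T@o['force'],o['moment'],o['eef_rot'])
E
```

```text
time_s: 6.4
ee_pos: [0.4859, -0.1257, 0.0653]
eef_rot: [3.142, -0.0, 1.08]
force: [0.1, -0.1, -1.1]
grip_width: 0.0007
grip_force: 0.0
time_s: 6.9
ee_pos: [0.4902, -0.1153, 0.0652]
eef_rot: [3.142, -0.0, 1.08]
force: [0.1, 0.1, -0.5]
grip_width: -0.0
grip_force: 0.0
[-0.00022089 -0.08958053  0.06524669] [ 0.07778309  0.1266161  -0.48320545] [-0.0692147   0.10425987 -0.05897594] [ 3.14157581e+00 -2.72157546e-05  1.07977210e+00]
```

The fingers closed on nothing, so I'll look.

Run:
```python
from h import *
c=cam('side');a=c['pixels'][140:400,200:400];b=cam('wrist')['pixels'][:300,170:470]
a=cv2.resize(a,None,fx=2,fy=2,interpolation=2);b=cv2.resize(b,(400,400));o=np.zeros((520,800,3),np.uint8);o[:,:400]=a;o[:400,400:]=b;cv2.imwrite('pics/s2.png',o)
```

```text
(no output)
```

View pics/s2.png

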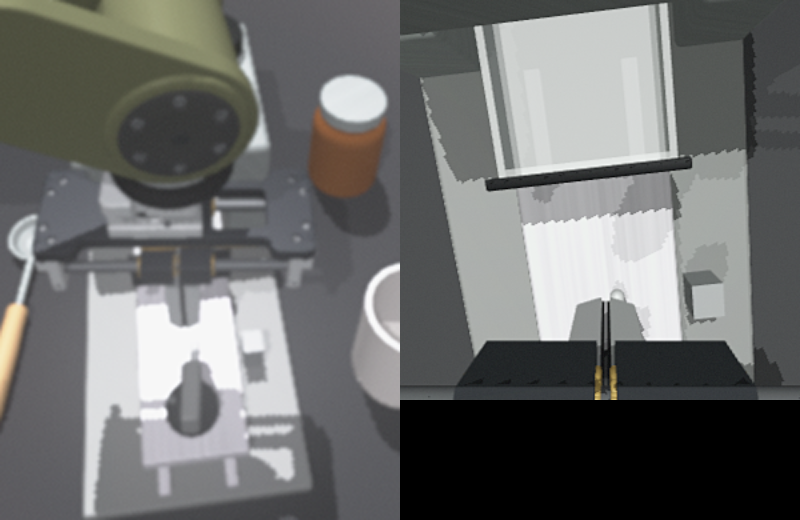

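The crop shows the carriage hasn't moved: the knob is still near side px (295,342) and the fingers closed ahead of it. I'll lift, open, go back and check before gripping again.

```bash
echo '[0, 0, -1.5, 0, 0, 0, 0, 0, -1.5, 0, 0, 0, -1, 0.11, 0, 0, 0, 0, -1, 0.11, 0, 0, 0, 0, -0.7, 0.08, 0, 0, 0, 0, 0, 0, 0, 0, 0, 0, 0, 0, 0, 0, 0, 0]' | python3 shift.py 0.06
echo '[0, 0, 1, 0, 0, 0, 0, 0, 1, 0, 0, 0, 0, 0, 1, 0, 0, 0, 0, 0, 0, 0, 0, 0, 0, 0, 0, 0, 0, 0]' | python3 shift.py
python3 - <<'E'
from h import *
o=ctrl.get_obs();r=R.from_euler('z',-.38).as_matrix();print(r.T@(o['ee_pos']-[.5236,-.0322,0]),o['eef_rot'])
c=cam('side');a=c['pixels'][200:400,200:400];b=cam('wrist')['pixels'][:,120:520];d=cam('top');e=d['pixels'][175:330,330:485]
p=o['ee_pos'].copy();p[2]-=.022;print('tip',proj(c,p),proj(d,p))
o=np.zeros((600,800,3),np.uint8);o[:400,:400]=cv2.resize(a,(400,400));o[:400,400:]=b;o[400:,:200]=cv2.resize(e,(200,200));cv2.imwrite('pics/s3.png',o)
E
```

```text
time_s: 7.7
ee_pos: [0.47, -0.1657, 0.1251]
eef_rot: [-3.141, -0.0, 1.079]
force: [0.5, -0.3, -0.3]
grip_width: 0.0532
grip_force: 0.0
time_s: 8.2
ee_pos: [0.4703, -0.1654, 0.0656]
eef_rot: [-3.141, -0.0, 1.08]
force: [-0.5, 0.6, 0.1]
grip_width: 0.0602
grip_force: 0.0
[-1.28537058e-04 -1.43461676e-01  6.56030317e-02] [-3.14129338e+00 -4.98919863e-05  1.08033864e+00]
tip (np.float64(295.64877781976844), np.float64(340.71026411235374)) (np.float64(427.8854144327121), np.float64(269.7135757715742))
```

View pics/s3.png

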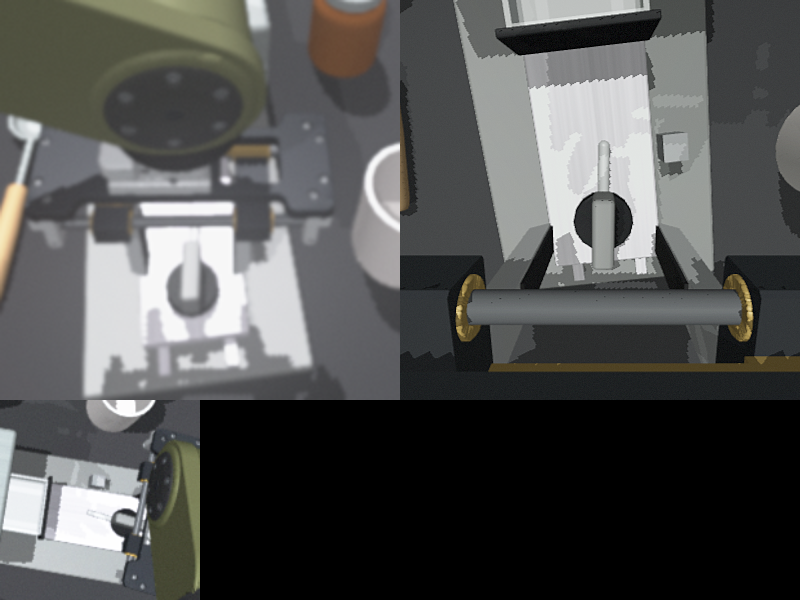

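The fingers straddle the bar in both views (wrist crop: bar at column 603, fingertips at 550 and 655). I'll close, let the grip settle and confirm before pushing.

```bash
echo '[0, 0, 0, 0, 0, 0, 0, 0, 0, 0, 0, 0, 0, 0, 0, 0, 0, 0, 0, 0, 0, 0, 0, 0, 0, 0, 0, 0, 0, 0, 0, 0, 0, 0, 0, 0, 0, 0, 0, 0, 0, 0, 0, 0, 0, 0, 0, 0, 0, 0, 0, 0, 0, 0]' | python3 shift.py 0 40
echo '[0.05, -0.005, 0, 0, 0, 0]' | python3 shift.py
```

```text
time_s: 9.25
ee_pos: [0.47, -0.1658, 0.0652]
eef_rot: [-3.142, 0.0, 1.08]
force: [0.6, 0.2, -0.1]
grip_width: 0.0006
grip_force: 0.0
time_s: 9.35
ee_pos: [0.4703, -0.1649, 0.0652]
eef_rot: [-3.142, 0.0, 1.08]
force: [0.0, 0.2, 0.0]
grip_width: 0.0003
grip_force: 0.0
```

Run:
```python
from h import *
q=ctrl.get_obs();c=cam('side');w=cam('wrist')
for y in (.0,):
  for z in (.022,.003):
    p=q['ee_pos'].copy();p[2]-=z;print(proj(c,p),proj(w,p))
a=c['pixels'][290:390,240:340];b=w['pixels'][130:330,220:420]
cv2.imwrite('pics/s4.png',np.hstack([cv2.resize(a,(400,400),interpolation=2),cv2.resize(b,(400,400),interpolation=2)]))
```

```text
(np.float64(295.55563056603074), np.float64(340.5273813282025)) (np.float64(322.7543658917068), np.float64(224.721660878655))
(np.float64(295.10560987877403), np.float64(335.0628787063011)) (np.float64(322.63362058549495), np.float64(234.1977282265589))
```

View pics/s4.png

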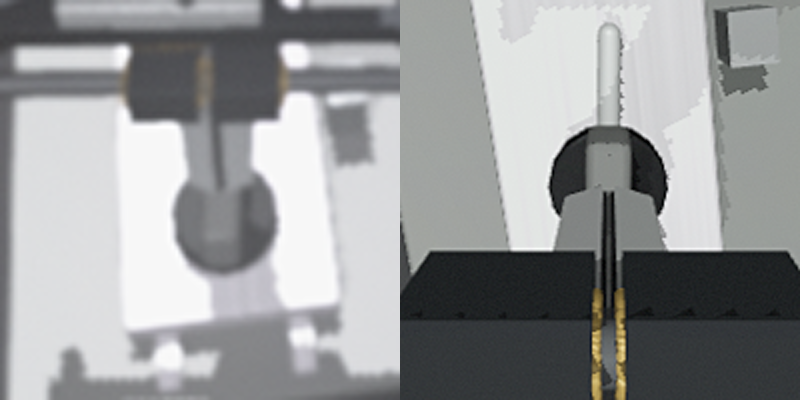

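The fingers sit over the bar without touching it, and the side view puts the tips slightly higher than predicted. I'll feel downward gently for contact.

```bash
for i in 1; do echo '[0, 0, 0.1, 0, 0, 0, 0, 0, 0, 0, 0, 0]' | python3 shift.py; done; echo '[0, 0, 0.1, 0, 0, 0, 0, 0, 0, 0, 0, 0]' | python3 shift.py
```

```text
time_s: 9.65
ee_pos: [0.4702, -0.1648, 0.063]
eef_rot: [-3.141, 0.0, 1.08]
force: [0.2, -0.6, 0.6]
grip_width: 0.0004
grip_force: 0.0
time_s: 9.85
ee_pos: [0.4704, -0.1649, 0.0612]
eef_rot: [3.141, -0.0, 1.08]
force: [-0.3, -0.4, 0.0]
grip_width: 0.0008
grip_force: 0.0
```

Scaled: 0.002 m is 0.1.

```bash
echo '[0, 0, 0.1, 0, 0, 0, 0, 0, 0, 0, 0, 0]' | python3 shift.py; echo '[0, 0, 0.1, 0, 0, 0, 0, 0, 0, 0, 0, 0]' | python3 shift.py; echo '[0, 0, 0.1, 0, 0, 0, 0, 0, 0, 0, 0, 0]' | python3 shift.py
python3 - <<'E'
from h import *
t=cam('top')['pixels'];c=cam('side');w=cam('wrist')
r=R.from_euler('z',-.38).as_matrix();f=lambda p:r@np.array(p)+[.5236,-.0322,0]
for p in((0,-.122,.068),(0,-.168,.068),(0,-.145,.04),(0,-.122,.04)):print(p,np.round(proj(c,f(p)),1),np.round(proj(w,f(p)),1))
E
```

```text
time_s: 10.05
ee_pos: [0.4708, -0.1651, 0.0607]
eef_rot: [3.14, -0.0, 1.08]
force: [-7.3, 2.8, 21.6]
grip_width: 0.0005
grip_force: 10.4
time_s: 10.25
ee_pos: [0.4712, -0.1652, 0.0604]
eef_rot: [3.139, -0.0, 1.08]
force: [-14.8, 5.1, 42.4]
grip_width: 0.0004
grip_force: 21.2
time_s: 10.45
ee_pos: [0.4716, -0.1654, 0.0601]
eef_rot: [3.138, -0.0, 1.08]
force: [-22.8, 9.1, 64.3]
grip_width: 0.001
grip_force: 32.1
(0, -0.122, 0.068) [294. 320.] [316.5 206.1]
(0, -0.168, 0.068) [296.5 350.2] [325.4 279.1]
(0, -0.145, 0.04) [295.9 342.7] [321.3 228.4]
(0, -0.122, 0.04) [294.7 328.3] [317.3 195.3]
```

Contact came at tip z ≈ 0.039, about disc height, yet the bar wasn't between the fingers. I'll back off and check the bar's location numerically.

Scaled: -0.03 m is -1.5, -0.05 m is -2.5.

```bash
echo '[0, 0, -1.5, 0, 0, 0, 0, 0, -1.5, 0, 0, 0, -1.5, 0.15, -1.5, 0, 0, 0, -2.5, 0.25, -1.5, 0, 0, 0, -2.5, 0.25, 0, 0, 0, 0, 0, 0, 0, 0, 0, 0]' | python3 shift.py 0.06
python3 - <<'E'
from h import *
c=cam('side','sideb.png');t=cam('top','topb.png')
r=R.from_euler('z',-.38).as_matrix();f=lambda p:r@np.array(p)+[.5236,-.0322,0]
for p in((0,-.122,.068),(0,-.168,.068),(0,-.122,.04),(0,-.145,.04),(0,-.168,.04)):print(p,'side',np.round(proj(c,f(p)),1),'top',np.round(proj(t,f(p)),1))
cv2.imwrite('pics/b.png',np.hstack([cv2.resize(c['pixels'][290:390,245:345],(400,400),interpolation=2),cv2.resize(t['pixels'][220:320,380:480],(400,400),interpolation=2)]))
E
```

```text
time_s: 11.2
ee_pos: [0.4216, -0.2827, 0.1714]
eef_rot: [3.14, 0.001, 1.075]
force: [-0.3, -0.2, -0.4]
grip_width: 0.0451
grip_force: 0.0
(0, -0.122, 0.068) side [294. 320.] top [419.5 266.7]
(0, -0.168, 0.068) side [296.5 350.2] top [445.8 271.2]
(0, -0.122, 0.04) side [294.7 328.3] top [415.6 267.8]
(0, -0.145, 0.04) side [295.9 342.7] top [428.2 269.9]
(0, -0.168, 0.04) side [297.2 357.9] top [440.8 272. ]
```

View pics/b.png

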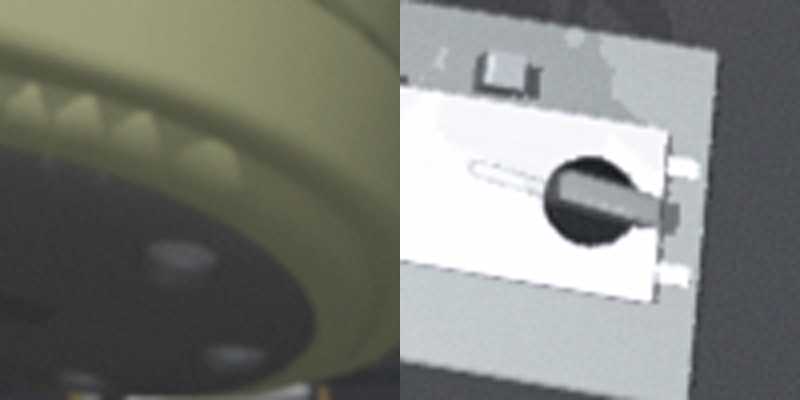

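The top view matches the bar model: disc centre (427.5,270), bar ends (420,267) and (445,274). So the fingertips effectively sat on top of the bar, higher than nominal. I'll go back and lower the open fingers further outside the disc, watching the force, then close. The width where they stop tells the two cases apart: 40 mm means the disc, 14 mm means the bar.

Scaled: 0.04 m is 2, 0.036 m is 1.8.

```bash
echo '[2, -0.2, 0, 0, 0, 0.003, 2, -0.2, 0, 0, 0, 0, 1.8, -0.2, 0, 0, 0, 0, 0.5, -0.05, 0, 0, 0, 0, 0, 0, 1.5, 0, 0, 0, 0, 0, 1.5, 0, 0, 0, 0, 0, 1.5, 0, 0, 0, 0, 0, 0.75, 0, 0, 0, 0, 0, 0, 0, 0, 0]' | python3 shift.py 0.06
echo '[0, 0, 0.2, 0, 0, 0, 0, 0, 0.2, 0, 0, 0, 0, 0, 0.2, 0, 0, 0, 0, 0, 0, 0, 0, 0]' | python3 shift.py
echo '[0, 0, 0, 0, 0, 0, 0, 0, 0, 0, 0, 0, 0, 0, 0, 0, 0, 0, 0, 0, 0, 0, 0, 0, 0, 0, 0, 0, 0, 0, 0, 0, 0, 0, 0, 0, 0, 0, 0, 0, 0, 0]' | python3 shift.py 0 10
```

```text
time_s: 12.2
ee_pos: [0.4705, -0.1606, 0.0638]
eef_rot: [-3.137, 0.0, 1.078]
force: [0.3, -0.6, 0.4]
grip_width: 0.0599
grip_force: 0.0
time_s: 12.6
ee_pos: [0.4715, -0.1615, 0.0538]
eef_rot: [-3.142, 0.0, 1.077]
force: [-0.1, -0.6, 0.0]
grip_width: 0.0599
grip_force: 0.0
time_s: 13.3
ee_pos: [0.4718, -0.1616, 0.0539]
eef_rot: [3.141, -0.0, 1.077]
force: [2.0, -1.1, -0.3]
grip_width: 0.0136
grip_force: 10.0
```

The fingers stopped at 13.6 mm, so this is the bar and the tips are effectively higher than stated. I'll reopen a little, go 9 mm deeper, centre, and grip firmly.

Units first: shifts go in units of 20 mm. So -0.0045 m is -0.225, 0.003 m is 0.15.

```bash
echo '[0, 0, 0, 0, 0, 0, 0, 0, 0, 0, 0, 0, -0.225, 0.025, 0, 0, 0, 0, 0, 0, 0.15, 0, 0, 0, 0, 0, 0.15, 0, 0, 0, 0, 0, 0.15, 0, 0, 0, 0, 0, 0, 0, 0, 0]' | python3 shift.py 0.03
echo '[0, 0, 0, 0, 0, 0, 0, 0, 0, 0, 0, 0, 0, 0, 0, 0, 0, 0, 0, 0, 0, 0, 0, 0, 0, 0, 0, 0, 0, 0]' | python3 shift.py 0 45
echo '[0.2, -0.025, 0, 0, 0, 0, 0.3, -0.035, 0, 0, 0, 0, 0.3, -0.035, 0, 0, 0, 0, 0.3, -0.035, 0, 0, 0, 0, 0.3, -0.035, 0, 0, 0, 0, 0.3, -0.035, 0, 0, 0, 0, 0.3, -0.035, 0, 0, 0, 0, 0.3, -0.035, 0, 0, 0, 0]' | python3 shift.py
python3 - <<'E'
from h import *
o=ctrl.get_obs();r=R.from_euler('z',-.38).as_matrix();print(r.T@(o['ee_pos']-[.5236,-.0322,0]),r.T@o['force'],o['moment'],o['eef_rot'])
E
```

```text
time_s: 14.0
ee_pos: [0.4696, -0.1656, 0.0443]
eef_rot: [-3.141, 0.0, 1.077]
force: [0.0, -0.0, -0.2]
grip_width: 0.03
grip_force: 0.0
time_s: 14.5
ee_pos: [0.4698, -0.1656, 0.045]
eef_rot: [-3.141, -0.0, 1.077]
force: [-2.6, 1.8, 2.5]
grip_width: 0.0134
grip_force: 45.0
time_s: 15.3
ee_pos: [0.4872, -0.1222, 0.0449]
eef_rot: [3.141, -0.0, 1.077]
force: [-3.0, -1.3, 4.9]
grip_width: 0.0138
grip_force: 45.0
[-0.00040721 -0.0970494   0.04493978] [-2.26545009 -2.29769203  4.91687798] [-0.33653801  0.57962458 -0.05821387] [ 3.14138608e+00 -2.06858306e-05  1.07686036e+00]
```

The carriage is moving with about 2 N of drag. It has roughly 12 mm to go.

```bash
echo '[0.2, -0.02, 0, 0, 0, 0, 0.2, -0.02, 0, 0, 0, 0, 0, 0, 0, 0, 0, 0]' | python3 shift.py
for i in 1; do echo '[0.1, -0.01, 0, 0, 0, 0, 0.1, -0.01, 0, 0, 0, 0, 0, 0, 0, 0, 0, 0]' | python3 shift.py; done
echo '[0.1, -0.01, 0, 0, 0, 0, 0, 0, 0, 0, 0, 0]' | python3 shift.py
```

```text
time_s: 15.6
ee_pos: [0.4903, -0.1145, 0.0449]
eef_rot: [3.142, -0.001, 1.077]
force: [-0.8, 2.8, 5.6]
grip_width: 0.0138
grip_force: 45.0
time_s: 15.9
ee_pos: [0.4917, -0.1111, 0.0449]
eef_rot: [-3.141, -0.0, 1.077]
force: [-2.0, 0.6, 5.5]
grip_width: 0.0138
grip_force: 45.0
time_s: 16.1
ee_pos: [0.492, -0.1105, 0.0449]
eef_rot: [-3.142, 0.002, 1.077]
force: [-7.8, -10.3, 6.0]
grip_width: 0.0136
grip_force: 45.0
```

The stop is reached at mill y ≈ -0.0845, with a 13 N push. Next I turn clockwise about 1.39 rad.

```bash
echo '[0, 0, 0, 0, 0, 0.1, 0, 0, 0, 0, 0, 0.1, 0, 0, 0, 0, 0, 0.1, 0, 0, 0, 0, 0, 0.1, 0, 0, 0, 0, 0, 0.1, 0, 0, 0, 0, 0, 0.1, 0, 0, 0, 0, 0, 0.1]' | python3 shift.py
python3 - <<'E'
from h import *
o=ctrl.get_obs();r=R.from_euler('z',-.38).as_matrix();print(r.T@(o['ee_pos']-[.5236,-.0322,0]),r.T@o['force'],o['moment'],1.191-o['eef_rot'][2])
E
echo '[0, 0, 0, 0, 0, 0.1, 0, 0, 0, 0, 0, 0.1, 0, 0, 0, 0, 0, 0.1, 0, 0, 0, 0, 0, 0.1, 0, 0, 0, 0, 0, 0.1, 0, 0, 0, 0, 0, 0.1, 0, 0, 0, 0, 0, 0.05, 0, 0, 0, 0, 0, 0]' | python3 shift.py
python3 - <<'E'
from h import *
o=ctrl.get_obs();r=R.from_euler('z',-.38).as_matrix();print(r.T@(o['ee_pos']-[.5236,-.0322,0]),r.T@o['force'],o['moment'],1.191-o['eef_rot'][2])
E
```

```text
time_s: 16.8
ee_pos: [0.4921, -0.1108, 0.045]
eef_rot: [3.14, 0.001, 0.373]
force: [-5.0, -11.2, 4.7]
grip_width: 0.0135
grip_force: 45.0
[-6.28160560e-05 -8.46667939e-02  4.49530960e-02] [ -0.5409721  -12.24192423   4.68468041] [-2.39297888  1.24961971  0.05004867] 0.8182736444878409
time_s: 17.6
ee_pos: [0.4921, -0.1111, 0.0449]
eef_rot: [3.139, -0.0, -0.275]
force: [-6.4, -14.0, 5.1]
grip_width: 0.0135
grip_force: 45.0
[ 6.71811528e-06 -8.49688961e-02  4.49340571e-02] [ -0.75605297 -15.36064325   5.0819531 ] [-2.83224116  1.40367536 -0.03874889] 1.466144105082323
```

Now at 1.466 rad. I'll take small steps to feel the stop.

```bash
echo '[0, 0, 0, 0, 0, 0.04, 0, 0, 0, 0, 0, 0.04, 0, 0, 0, 0, 0, 0]' | python3 shift.py
python3 - <<'E'
from h import *
o=ctrl.get_obs();print(o['moment'],1.191-o['eef_rot'][2])
E
echo '[0, 0, 0, 0, 0, 0.04, 0, 0, 0, 0, 0, 0.04, 0, 0, 0, 0, 0, 0]' | python3 shift.py
python3 - <<'E'
from h import *
o=ctrl.get_obs();print(o['moment'],1.191-o['eef_rot'][2],o['ee_pos'])
E
```

```text
time_s: 17.9
ee_pos: [0.4921, -0.1111, 0.045]
eef_rot: [3.139, -0.0, -0.354]
force: [-5.1, -14.5, 4.5]
grip_width: 0.0137
grip_force: 45.4
[-2.79073988  1.42422241  0.56299914] 1.5447381444952737
time_s: 18.2
ee_pos: [0.4921, -0.1111, 0.045]
eef_rot: [3.139, -0.001, -0.433]
force: [-5.9, -12.8, 5.5]
grip_width: 0.0141
grip_force: 48.7
[-2.6611075   1.43256914  1.04715594] 1.6239752550979003 [ 0.49208237 -0.11106825  0.04497407]
```

The moment rose to 1.05 N m, so the knob is on its stop. I'll open, lift, turn back and go above the dial.

Scaled: -0.04 m is -2, -0.02 m is -1.

```bash
echo '[0, 0, 0, 0, 0, 0, 0, 0, 0, 0, 0, 0, 0, 0, 0, 0, 0, 0, 0, 0, 0, 0, 0, 0, 0, 0, -1, 0, 0, 0, 0, 0, -2, 0, 0, 0, 0, 0, -2, 0, 0, 0, 0, 0, -2, 0, 0, 0, 0, 0, -2, 0, 0, 0, 0, 0, -1, 0, 0, 0]' | python3 shift.py 0.045
echo '[0, 0, 0, 0, 0, -0.14, 0, 0, 0, 0, 0, -0.14, 0, 0, 0, 0, 0, -0.14, 0, 0, 0, 0, 0, -0.14, 0, 0, 0, 0, 0, -0.14, 0, 0, 0, 0, 0, -0.14, 0, 0, 0, 0, 0, -0.14, 0, 0, 0, 0, 0, -0.14, 0, 0, 0, 0, 0, -0.14, 0, 0, 0, 0, 0, -0.14]' | python3 shift.py 0.06
echo '[0, 0, 0, 0, 0, -0.14, 0, 0, 0, 0, 0, -0.084, 1.5, -0.2, 0, 0, 0, 0, 1.5, -0.2, 0, 0, 0, 0, 1.5, -0.2, 0, 0, 0, 0, 1.5, -0.2, 0, 0, 0, 0, 1.5, -0.2, 0, 0, 0, 0, 1.5, -0.25, 0, 0, 0, 0, 0, 0, 0, 0, 0, 0, 0, 0, 0, 0, 0, 0]' | python3 shift.py
python3 - <<'E'
from h import *
o=ctrl.get_obs();print(o['qpos'])
t=cam('top');w=cam('wrist')
r=R.from_euler('z',-.38).as_matrix();f=lambda p:r@np.array(p)+[.5236,-.0322,0]
for p in((0,-.085,.04),(-.023,-.085,.068),(.023,-.085,.068)):print(np.round(proj(t,f(p)),1))
print('wrist dial disc',proj(w,f((-.025,.095,.146))),proj(w,f((-.025,.095,.172))))
cv2.imwrite('pics/c.png',np.hstack([cv2.resize(t['pixels'][200:320,330:450],(400,400),interpolation=2),cv2.resize(w['pixels'][:,120:520],(400,400))]))
E
```

```text
time_s: 19.2
ee_pos: [0.493, -0.1096, 0.2484]
eef_rot: [-3.141, -0.004, -0.433]
force: [0.1, -0.7, -0.0]
grip_width: 0.0451
grip_force: 0.0
time_s: 20.2
ee_pos: [0.4923, -0.1095, 0.2448]
eef_rot: [-3.141, -0.0, 0.973]
force: [0.6, 0.3, -0.1]
grip_width: 0.0603
grip_force: 0.0
time_s: 21.2
ee_pos: [0.5358, 0.0671, 0.2446]
eef_rot: [-3.141, 0.0, 1.192]
force: [-0.3, -1.2, -0.3]
grip_width: 0.0602
grip_force: 0.0
[ 5.67873618e-02  2.45779375e-01  1.48162159e+00 -6.64145241e-05
  1.41468038e+00  4.35521460e-01]
[395.3 264.4]
[396.9 276.4]
[400.1 250.2]
wrist dial disc (np.float64(323.3597905542909), np.float64(199.59244747471203)) (np.float64(323.28509362982913), np.float64(206.89292042352943))
```

View pics/c.png

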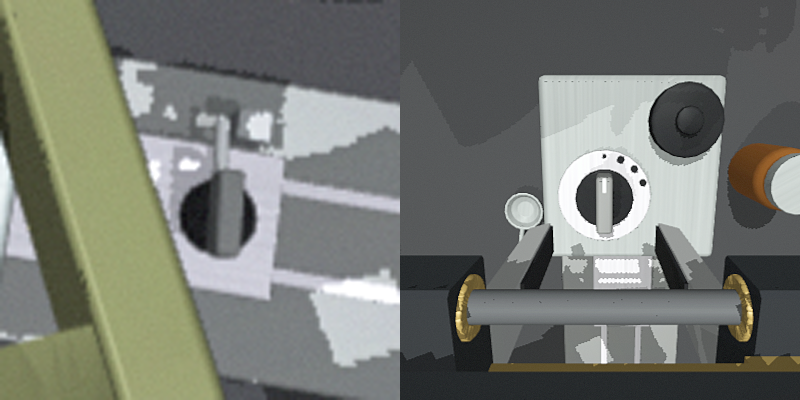

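The crop shows the bar lying across the carriage. The disc at top px (395,265) matches the home prediction, and the tongue is on the housing side of the keeper. In the wrist view the dial disc at (324,198) is as predicted. Now I descend on the dial.

Scaled: -0.0018 m is -0.09, 0.025 m is 1.25.

```bash
echo '[-0.09, 0.025, 1.25, 0, 0, 0, 0, 0, 1.25, 0, 0, 0, 0, 0, 1, 0, 0, 0, 0, 0, 0.5, 0, 0, 0, 0, 0, 0.35, 0, 0, 0, 0, 0, 0.2, 0, 0, 0, 0, 0, 0.2, 0, 0, 0, 0, 0, 0, 0, 0, 0]' | python3 shift.py
echo '[0, 0, 0, 0, 0, 0, 0, 0, 0, 0, 0, 0, 0, 0, 0, 0, 0, 0, 0, 0, 0, 0, 0, 0, 0, 0, 0, 0, 0, 0, 0, 0, 0, 0, 0, 0, 0, 0, 0, 0, 0, 0, 0, 0, 0, 0, 0, 0, 0, 0, 0, 0, 0, 0]' | python3 shift.py 0 45
```

```text
time_s: 22.1
ee_pos: [0.5358, 0.0649, 0.1499]
eef_rot: [3.141, -0.0, 1.191]
force: [-0.1, -0.2, 0.4]
grip_width: 0.06
grip_force: 0.0
time_s: 23.0
ee_pos: [0.5353, 0.0651, 0.1499]
eef_rot: [-3.141, 0.0, 1.191]
force: [-5.8, 1.5, 3.5]
grip_width: 0.0136
grip_force: 45.0
```

```bash
echo '[0, 0, 0, 0, 0, 0.1, 0, 0, 0, 0, 0, 0.1, 0, 0, 0, 0, 0, 0.1, 0, 0, 0, 0, 0, 0.1, 0, 0, 0, 0, 0, 0.1, 0, 0, 0, 0, 0, 0.1]' | python3 shift.py 0 50
python3 - <<'E'
from h import *
o=ctrl.get_obs();print(o['moment'],1.191-o['eef_rot'][2])
E
echo '[0, 0, 0, 0, 0, 0.1, 0, 0, 0, 0, 0, 0.1, 0, 0, 0, 0, 0, 0.1, 0, 0, 0, 0, 0, 0.1, 0, 0, 0, 0, 0, 0.1, 0, 0, 0, 0, 0, 0.1, 0, 0, 0, 0, 0, 0.03, 0, 0, 0, 0, 0, 0, 0, 0, 0, 0, 0, 0]' | python3 shift.py
python3 - <<'E'
from h import *
o=ctrl.get_obs();print(o['moment'],1.191-o['eef_rot'][2],o['qpos'])
t=cam('wrist')
cv2.imwrite('pics/d.png',t['pixels'])
E
```

```text
time_s: 23.6
ee_pos: [0.5353, 0.0651, 0.1499]
eef_rot: [-3.141, 0.001, 0.587]
force: [-5.0, 1.6, 4.0]
grip_width: 0.0134
grip_force: 50.0
[0.24825176 1.1337779  0.15471177] 0.6040005108573443
time_s: 24.5
ee_pos: [0.5353, 0.0651, 0.1499]
eef_rot: [-3.142, 0.001, -0.039]
force: [-4.5, 0.4, 4.0]
grip_width: 0.0134
grip_force: 50.0
[0.22886589 1.22623737 0.09206051] 1.2300316345234292 [5.29287523e-02 3.21130831e-01 1.60984295e+00 1.77750195e-04
 1.21167644e+00 1.66269419e+00]
```

The dial reads 1.23 rad with the grip at 50 N, the width unchanged and the spring moment present, so it isn't slipping. Handing in.

```bash
python3 -c "
from station import ctrl
print(ctrl.hand_in())"
```

```text
the job is handed in; nothing more can be done
None
```

The job is handed in at about 24.5 s: the carriage is home, the clamp is on its stop with the tongue behind the keeper, and the fingers hold the dial at about 1.23 rad with 50 N; the first grasp closed on nothing, and feeling for the bar pressed the fingertips down with about 64 N (69 N at the wrist), under the 120 N wrist limit.

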